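# Latch the microplate tray and prove it with a pull test

## Task

Push the microplate tray along its rails, with no more than 20 newtons, until it is fully home against the end stop of the plate reader's stage and both side catches have snapped in. Then prove that the catches hold: pull the tray straight back out by its tab with a steady 12 newtons for two seconds (never more than 18), ease off, and leave the tray latched and let go, without disturbing the bottle, the jar or the tip box.

Things in the scene. Friction and masses are not known exactly. Their poses are not given: they have to be found in the camera images.
- tray_tab (a point): Centre of the tray's upright grip tab: a grey plastic slab 12 mm thick (tray x), 50 mm wide (y), 45 mm high, standing on the tray near its robot-side end. This point is 22.5 mm above the tray's flat top. x axis = direction in which the tray is pushed home, y left, z up. Free space round the tab: 49 mm from its face to the microplate, nothing on the robot's side.
- tray: Loose grey plastic tray, 200 (x) x 100 (y) x 10 mm, 0.2 to 0.45 kg, with a fixed white microplate 124 x 84 x 13 mm on it. Origin: underside, 110 mm beyond the tab along x. At the start it lies in the stage's rails 42 to 62 mm short of home. The rails have 1 mm side play and overlap its edges from above, so it can only slide.
- stage_home (a point): Point on the stage where tray_tab lies when the tray is fully home against the end stop (then the two coincide). x = push-home direction, y left, z up (level); 101 mm above the table. It rides with the stage.
- catch_left (a joint): Left snap catch (+y side of the rails, far end), a spring-loaded steel wedge; 0 = sprung in, about 0.0045 m = pushed aside by the tray. The tray's nose meets both catches 35 mm before home; passing them takes about 5 to 13 N over 10 mm, then less, and they snap into the tray's side notches in the last 2 mm. Then they lock against pulling, with 2 mm of play; no release.
- catch_right (a joint): Right snap catch (-y side), the same as the left one.
- stage (a joint): Travel (m) of the aluminium stage (rails, end stop, catches) on its stiff spring in the housing: 0 at rest, positive when pulled out (along -x of stage_home), negative when pushed in; limits -0.012 and +0.012. 5 N per mm both ways: a 12 N pull gives +0.0024. A fine pointer on the stage shows it on black ticks 2 mm apart on the housing.
- reader: White plate-reader housing, a fixed low box 360 (x) x 270 (y) x 60 mm high; origin at the centre of its underside on the table, x = push-home direction. The stage lies on top of it, its rails reaching 85 mm above the table; stage_home at rest is at (-110, 0, 101) mm in this frame.
- bottle: Bystander: clear glass bottle with a screw cap, 66 mm across, 130 mm high, origin at the centre of its underside, standing on the table at the left (+y) side of the reader. Leave alone.
- jar: Bystander: amber glass jar with a white lid, 56 mm across, 70 mm high, origin at the centre of its underside, on the table at the left (+y) side of the reader, nearer the robot than the bottle. Leave alone.
- tip_box: Bystander: pipette tip box 87 x 122 x 57 mm with a lid, origin at the centre of its underside, on the table at the right (-y) side of the reader. Leave alone.
There are look-alikes about, which are no part of the job. Of the things that look like the tray, the larger one is meant.

How it is judged:
On the way, in this order (a step that is already met when the one before it is completed fails the run):
1. the tray is fully home on the stage (within 2.5 mm of the end stop) (x of tray_tab in the frame of stage_home above -0.0025 m), for 0.2 s.
2. the tray is pulled back with 12 N (9 to 15 N, shown by the stage's spring: +1.8 to +3 mm) for at least 1 s, and the catches hold it (value of joint stage between 0.0018 and 0.003 m and x of tray_tab in the frame of stage_home above -0.004 m and contact force between the fingers and tray above 3 N), for 1 s.
At the end, for the whole second after the job is handed in: The tray is at rest, latched in the stage within 4 mm of fully home (the catches have 2 mm of play), the stage is back within 0.5 mm of its rest position, and the tray is let go (x of tray_tab in the frame of stage_home between -0.004 and 0.003 m and value of joint stage between -0.0005 and 0.0005 m and linear speed of tray below 0.01 m/s); the robot touches nothing.
It fails at once if the tray or stage is pulled with more than 18 N (stage spring beyond +3.7 mm) (value of joint stage above 0.0037 m).
It fails at once if the tray or stage is pushed in with more than 20 N (stage spring beyond -4.1 mm) (value of joint stage below -0.0041 m).
It fails at once if the bottle is moved by more than 15 mm (distance of bottle from where it was at the start of the episode above 0.015 m).
It fails at once if the jar is moved by more than 15 mm (distance of jar from where it was at the start of the episode above 0.015 m).
It fails at once if the tip box is moved by more than 15 mm (distance of tip_box from where it was at the start of the episode above 0.015 m).
It also fails if it takes over 62 s, if anything falls off the work surface, if the arm or the gripper's body presses on something with over 40 N, if the wrist force passes 120 N, or if a joint passes its speed limit or range.

## Robot

A 7-joint arm with a two-finger parallel gripper is mounted at the origin on the work surface. World frame = base frame: x ahead of the robot, y to its left, z up, the work surface at z = 0. Lengths are in m, angles in rad, forces in N, time in s.
With the tool pointing down it reaches from about 0.4 to 0.85 m from the base axis. Payload 10.4 kg.
Tool frame: the origin (TCP) lies at the centre of the arm's flange, where the gripper is bolted on; the fingertips stand 173 mm ahead of it and the grasp point (between the pads) lies 155 mm ahead of it (manip.nose_length is the distance from the TCP to the fingertips, in m); z points along the fingers, x is the direction in which the jaws open and shut, and the axes are right-handed (so a half turn about z gives the same grasp; the last joint's range is limited). The gripper opens to 85 mm and grips with 20 to 120 N. Pads are 22 mm wide; open, the fingers measure 114 mm over their backs; the gripper's body (76 mm by 85 mm) begins 54 mm behind the grasp point. The pads swing forward as they close: fully open they stand 13 mm farther back than shut.
Start: joints at [1.127, 0.332, -0.065, 1.46, 0.022, 1.35, -0.088], TCP at [0.255, -0.57, 0.405] pointing down, gripper open.
Joint ranges: [-2.6, 2.6], [-0.5, 2.12], [-1.47, 1.34], [0.16, 2.42], [-1.27, 4.41], [0.06, 2.06], [-2.6, 2.6]. Speed limits (rad/s): [2.22, 2.22, 2.79, 2.79, 3.14, 3.14, 3.14].

## Interface

Orientations are given as a unit quaternion [x, y, z, w].
In Python, from workcell import status, cams, order, manip gives the robot as it stands.
- The arm moves only by the tool servo_tool, never from a script. Its argument "motion" is a list that holds one entry, the list of rows, each a list of 6 numbers: the shift along the tool's x, y, z in units of 50 mm (1.0 is 50 mm), then the turn, a rotation vector about the tool's x, y, z in units of 5 degrees (1.0 is 5 degrees). In form: [[[x, y, z, ax, ay, az], ...]]. A call has 1 to 12 rows; each row shifts and turns the pose as measured when the row begins, along the tool's axes as they then stand; what a row does not reach is not made up. A row lasts 1/10 s, in which the tool goes at most 50 mm and 8.59 degrees, less where a joint would pass 70% of its speed; a pose out of reach is approached as far as the arm can. A call is refused whole if a number of a shift passes 1 or a number of a turn 1, either way. A call with a gripper value outside its range is refused whole. "jaw" is the closure in counts, from 0 (fully open) to 255 (shut), set as the call begins (left out, the last holds). The fingers move at their own pace and stop on an object; "force" is the grip in N (left out, the last holds). Time passes only in rows, so rows that do not move let the fingers close. It gives the time, the measured TCP pose, the force and the opening at its end, in the units of the state.
- status.get_obs(): the state, without advancing time (a new reading comes with each control period).
- cams.camera(name): name is "scene" or "side" or "wrist"; returns a dict with "color" (400x640x3 uint8, red, green, blue), "vertical_fov" (degrees; the focal length in pixels is half the picture's height over the tangent of half this angle, whatever the lens; pixels are square), "cx", "cy" (the principal point, pixels), "k1" (the pictures are not rectified: a ray, as slopes to the right and down, at radius r is drawn at 1 + k1 r^2 times it, then the intrinsics apply), "extrinsics" (4x4, takes a point from camera to world coordinates). Camera axes: x right, y down, z forward; pixel columns grow to the right and rows downward; lengths in m; the calibration is good to about 2 mm. A picture is of the moment at which its call begins. There is no depth.
- order.hand_in(): hands the job in, once; it reports no verdict.
The state is a dict: "clock": time; "joint_pos": joint angles; "joint_velocities": joint speeds; "tau": joint torques, N m; "position": TCP position; "ee_rot": TCP orientation; "ft_force": force on the tool from outside, world axes, zero at the start; "torque": the same for the moment, N m; "grip_width": opening from 0.0 (shut) to 1.0 (fully open).
Only numpy, scipy, OpenCV 4.12 (cv2) and the standard library are available. Lean on these libraries where they do the work, as an engineer would, in place of code of your own. Each camera call takes 0.05 s, during which the arm holds its last target.

## Working session

There is one attempt and no reset: what is moved stays moved. The work goes in short steps, Python scripts to look and compute and a tool call to move; the robot and the scene stay as the last step left them, time stands still between calls to the robot, and variables do not carry over. Pictures are saved under pics/ and viewed, and the job is handed in when it is done.

Besides the shell and the picture viewer there is one more tool, called after "Call:" by a JSON object that holds its "api" and its "payload". servo_tool: Moves the arm, as the interface text tells. Its arguments: {"type":"object","properties":{"motion":{"type":"array","items":{"type":"array","items":{"type":"array","items":{"type":"number"}}}},"jaw":{"type":"number"},"force":{"type":"number"}},"required":["motion"]}

```bash
ls; mkdir -p pics; python3 - <<'E'
from workcell import status,cams,order,manip
import cv2,numpy as np
print(status.get_obs(), manip.nose_length)
for n in("scene","side","wrist"):
    c=cams.camera(n); cv2.imwrite(f"pics/{n}0.png",c["color"][:,:,::-1]); print(n,{k:v for k,v in c.items() if k!="color"})
E
```

```text
pics
{'clock': 0.0, 'joint_pos': array([ 1.12735904,  0.33288529, -0.06471226,  1.46095059,  0.02157941,
        1.34989398, -0.08856268]), 'joint_velocities': array([ 2.68012782e-05, -5.96634144e-04, -8.87938857e-05, -3.71966763e-04,
       -1.86212898e-03, -1.54641161e-03, -2.73476825e-04]), 'tau': array([ 4.09001022e-04, -6.25449300e+01,  4.89083177e-02, -3.91602731e+01,
        1.61320885e-02,  1.00248758e-02, -2.97066435e-06]), 'position': array([ 0.25528986, -0.57034242,  0.40390297]), 'ee_rot': array([ 8.39193862e-01, -5.43831905e-01, -6.16724619e-04, -3.74101026e-04]), 'ft_force': array([-0.07305149,  0.61165663, -0.89530085]), 'torque': array([ 0.00041991, -0.01181707, -0.01201347]), 'grip_width': 0.9985835277327649} 0.1734
scene {'vertical_fov': 50.858072690415945, 'cx': 310.74089115565414, 'cy': 197.27625625877735, 'k1': -0.03522700386594514, 'extrinsics': array([[ 0.37177382,  0.62685796, -0.68471405,  1.25830346],
       [ 0.92826733, -0.24292564,  0.28161482, -0.26012439],
       [ 0.01019789, -0.7402947 , -0.67220515,  0.81014257],
       [ 0.        ,  0.        ,  0.        ,  1.        ]])}
side {'vertical_fov': 43.09565231065895, 'cx': 326.2958793465808, 'cy': 204.32346619860846, 'k1': -0.1460836546527471, 'extrinsics': array([[-0.75675374, -0.41546254,  0.50469263, -0.12524808],
       [-0.6535718 ,  0.49615791, -0.57155159,  0.80599682],
       [-0.01294897, -0.76237668, -0.64700396,  0.9319005 ],
       [ 0.        ,  0.        ,  0.        ,  1.        ]])}
wrist {'vertical_fov': 69.39452627102251, 'cx': 321.84612362334934, 'cy': 195.64089604090475, 'k1': -0.021097759790414283, 'extrinsics': array([[ 0.40812378, -0.87411353, -0.26336386,  0.32233035],
       [-0.91292574, -0.39116805, -0.11642227, -0.54056442],
       [-0.00125325,  0.28794635, -0.95764572,  0.37342901],
       [ 0.        ,  0.        ,  0.        ,  1.        ]])}
```

View pics/scene0.png

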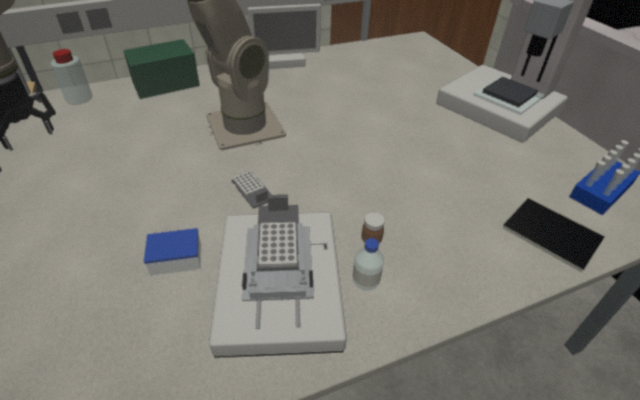

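View pics/side0.png

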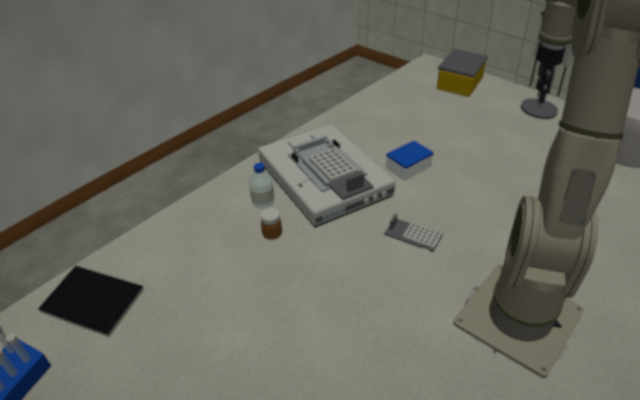

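View pics/wrist0.png

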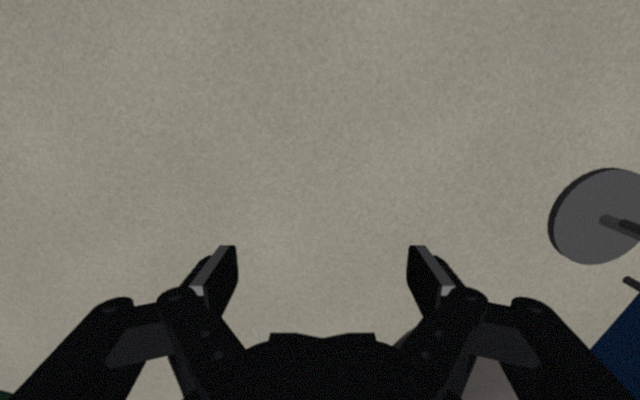

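Candidates for the tray are the one in the reader's rails (scene 280,245, tab about 280,208; side 340,170) and a smaller tray loose on the table (scene 250,188; side 413,232). The larger one in the rails is the one described. Next I'll check it in close crops.

```bash
python3 - <<'E'
import cv2
a=cv2.imread("pics/scene0.png")[180:360,200:400]; cv2.imwrite("pics/scene0c.png",cv2.resize(a,None,fx=4,fy=4,interpolation=cv2.INTER_CUBIC)[:,:800][:720][:600])
a=cv2.imread("pics/side0.png")[115:235,240:405]; cv2.imwrite("pics/side0c.png",cv2.resize(a,None,fx=4.8,fy=4.8,interpolation=cv2.INTER_CUBIC))
E
```

```text
(no output)
```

View pics/scene0c.png

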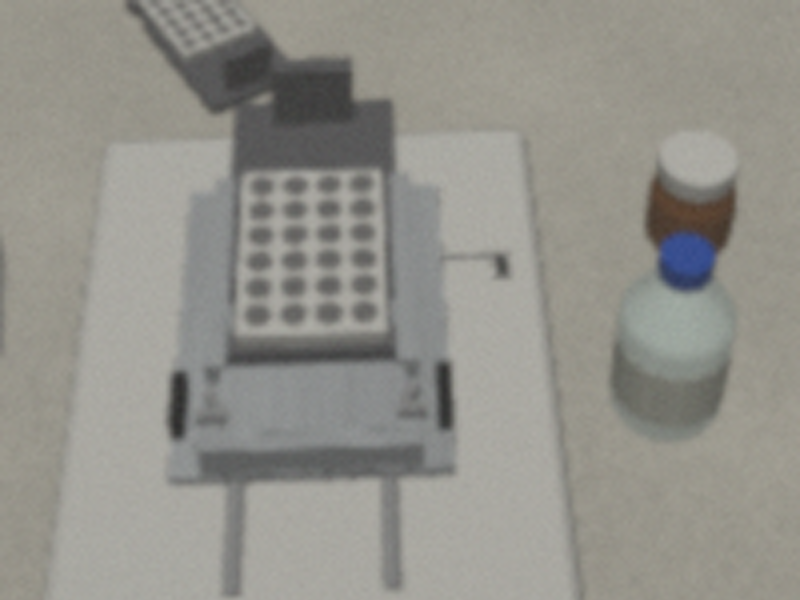

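View pics/side0c.png

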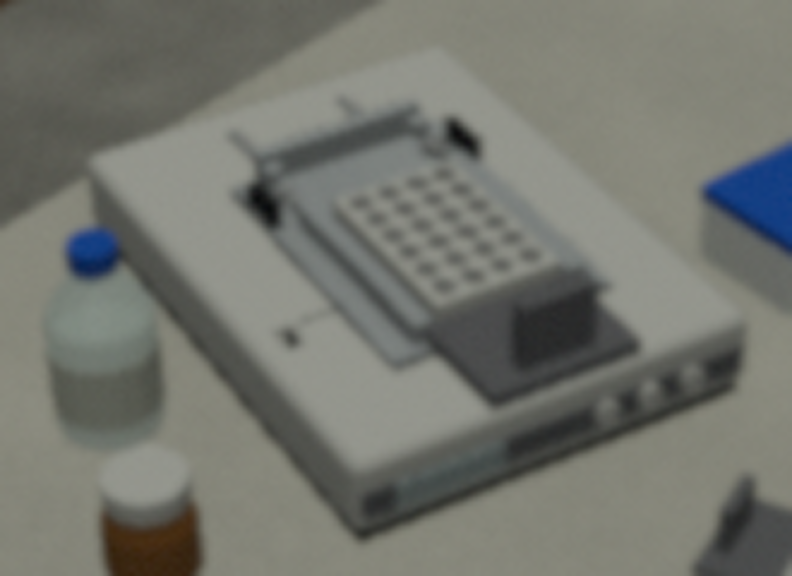

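```bash
cat > h.py <<'E'
import numpy as np,cv2
from scipy.optimize import least_squares
def proj(c,P):
    E=c["extrinsics"]; p=(np.asarray(P)-E[:3,3])@E[:3,:3]
    s=p[:,:2]/p[:,2:]; s=s*(1+c["k1"]*(s**2).sum(1,keepdims=True))
    f=200/np.tan(np.radians(c["vertical_fov"])/2)
    return s*f+[c["cx"],c["cy"]]
def R(y): c,s=np.cos(y),np.sin(y); return np.array([[c,-s,0],[s,c,0],[0,0,1]])
E
cat > fit.py <<'E'
from h import *; from workcell import cams
S=cams.camera("scene");D=cams.camera("side")
sc=lambda l:np.array(l)/4+[200,180]-0.4
sd=lambda l:np.array(l)/4.8+[240,115]-0.4
rd_s=[[-180,-135,60],[-180,135,60]]; ps=sc([[108,145],[522,132]])
rd_d=[[-180,135,60],[-180,-135,60],[180,135,60],[180,-135,60]]; pd=sd([[360,470],[742,328],[92,160],[440,50]])
# tab-frame pts
t_s=[[6,-25,22.5],[6,25,22.5],[55,-42,-9.5],[55,42,-9.5],[179,42,-9.5],[179,-42,-9.5]]
pts=sc([[274,62],[351,58],[240,170],[386,168],[391,332],[236,335]])
t_d=[[-6,25,22.5],[-6,-25,22.5],[-6,25,-22.5],[-6,-25,-22.5],[55,42,-9.5],[55,-42,-9.5],[179,42,-9.5],[179,-42,-9.5]]
ptd=sd([[515,303],[597,288],[515,366],[597,339],[442,308],[560,258],[335,202],[450,165]])
def res(q):
    x,y,a,d,e=q
    W=lambda L:(np.array(L)/1e3)@R(a).T+[x,y,0]
    T=lambda L:W(np.array(L)+[-110-d,e,101])
    return np.concatenate([(proj(S,W(rd_s))-ps),(proj(D,W(rd_d))-pd),(proj(S,T(t_s))-pts),(proj(D,T(t_d))-ptd)]).ravel()
r=least_squares(res,[.7,0.05,0,50,0],loss="soft_l1",x_scale=[.1,.1,.1,10,10])
print(r.x,r.cost); print(r.fun.reshape(-1,2).round(1).tolist())
x,y,a,d,e=r.x
print("tab",R(a)@[(-110-d)/1e3,e/1e3,.101]+[x,y,0],"home",R(a)@[-.11,0,.101]+[x,y,0],np.degrees(a))
E
python3 fit.py
```

```text
[ 0.68622053 -0.10220648 -0.32913146 59.25836447  0.80538013] 24.178056824626495
[[-1.6, -2.4], [0.8, -2.2], [-1.6, 0.2], [2.4, -2.9], [-2.4, -0.9], [0.0, -2.0], [-1.1, 3.1], [0.4, 3.6], [0.6, 0.1], [-0.7, -0.4], [-0.5, -0.8], [-0.5, -0.2], [0.9, 1.5], [-0.3, -1.3], [0.6, 1.7], [-0.9, 1.3], [-1.3, 0.1], [-0.0, 1.0], [-0.9, -0.1], [0.1, -0.9]]
tab [ 0.52630769 -0.04673644  0.101     ] home [ 0.58212496 -0.06665215  0.101     ] -18.857843305726206
```

Call:
{"api": "servo_tool", "payload": {"motion": [[[-0.61,-0.77,0,0,0,0],[-0.61,-0.77,0,0,0,0],[-0.61,-0.77,0,0,0,0],[-0.61,-0.77,0,0,0,0],[-0.61,-0.77,0,0,0,0],[-0.61,-0.77,0,0,0,0],[-0.61,-0.77,0,0,0,0],[-0.61,-0.77,0,0,0,0],[-0.61,-0.77,0,0,0,0],[-0.61,-0.77,0,0,0,0],[-0.61,-0.77,0,0,0,0],[0,0,0,0,0,0]]], "jaw": 130, "force": 60}}

```text
clock: 1.45
position: [0.5084, -0.0799, 0.4027]
ee_rot: [0.838, -0.546, 0.0, 0.0]
ft_force: [-0.9, -0.7, -1.0]
grip_width: 0.49
```

Call:
{"api": "servo_tool", "payload": {"motion": [[[0,0,0,0,0,-0.94],[0,0,0,0,0,-0.94],[0,0,0,0,0,-0.94],[0,0,0,0,0,-0.94],[0,0,0,0,0,-0.94],[0,0,0,0,0,-0.94],[0,0,0,0,0,-0.94],[0,0,0,0,0,-0.94],[0,0,0,0,0,-0.94],[0,0,0,0,0,-0.94],[0,0,0,0,0,0]]]}}

```text
clock: 2.55
position: [0.5078, -0.08, 0.4019]
ee_rot: [0.989, -0.149, -0.001, 0.001]
ft_force: [0.3, 0.0, -0.2]
grip_width: 0.489
```

```bash
cat > st.py <<'E'
from h import *; from workcell import cams,status
from scipy.spatial.transform import Rotation as Ro
import sys
def rel(tx,ty,tz,yaw):
    o=status.get_obs(); r=Ro.from_quat(o["ee_rot"]); M=r.as_matrix()
    g=Ro.from_matrix(np.array([[np.cos(yaw),np.sin(yaw),0],[np.sin(yaw),-np.cos(yaw),0],[0,0,-1]]))
    d=np.array([tx,ty,tz])-o["position"]
    print("t",o["clock"],"pos",o["position"].round(4),"F",o["ft_force"].round(2),"w",round(float(o["grip_width"]),3))
    print("shift units",(M.T@d/0.05).round(3),"turn units",np.degrees((r.inv()*g).as_rotvec()).round(2)/5)
E
python3 - <<'E'
from st import *
rel(.5263,-.0467,.101+.155+.005,-.329)
for n in("scene","side","wrist"):
    c=cams.camera(n); cv2.imwrite(f"pics/{n}1.png",c["color"][:,:,::-1])
E
```

```text
t 2.55 pos [ 0.5078 -0.08    0.4019] F [ 0.31  0.02 -0.24] w 0.489
shift units [ 0.161 -0.751  2.817] turn units [0.024 0.012 0.346]
```

View pics/wrist1.png

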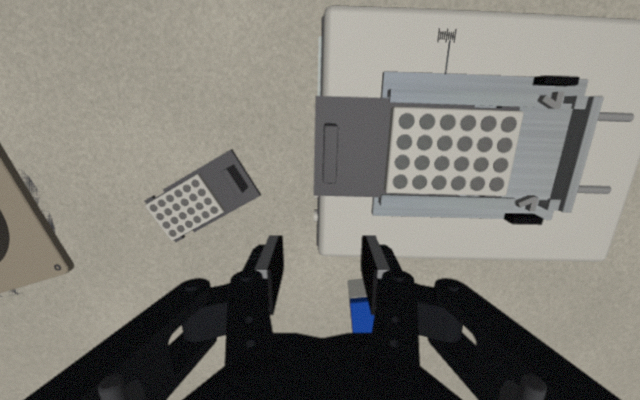

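Wrist view: the tray tab is at (331,153), the microplate at (390–522, 105–195) and the pointer with its ticks at (447,37). The small look-alike is at (200,195), well away from the tab. I'll refine the fit with this view.

```bash
python3 - <<'E'
import cv2
a=cv2.imread("pics/wrist1.png")[85:225,305:535]; cv2.imwrite("pics/wrist1c.png",cv2.resize(a,(782,476),interpolation=cv2.INTER_CUBIC))
a=cv2.imread("pics/wrist1.png")[20:80,420:480]; cv2.imwrite("pics/wrist1p.png",cv2.resize(a,(480,480),interpolation=cv2.INTER_CUBIC))
E
```

```text
(no output)
```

View pics/wrist1c.png

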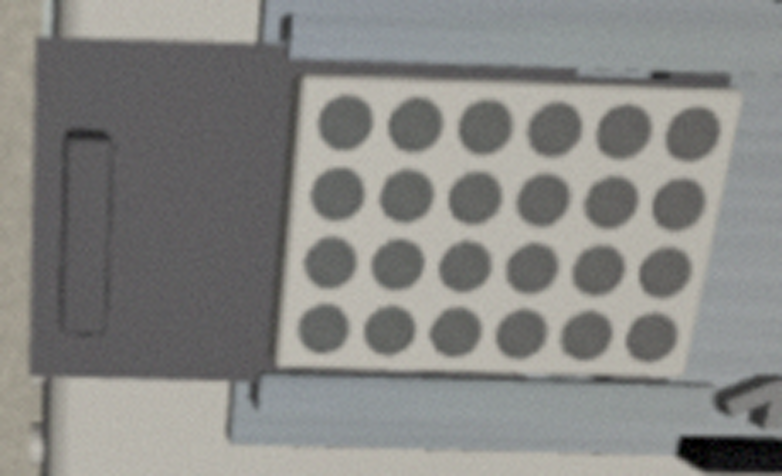

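View pics/wrist1p.png

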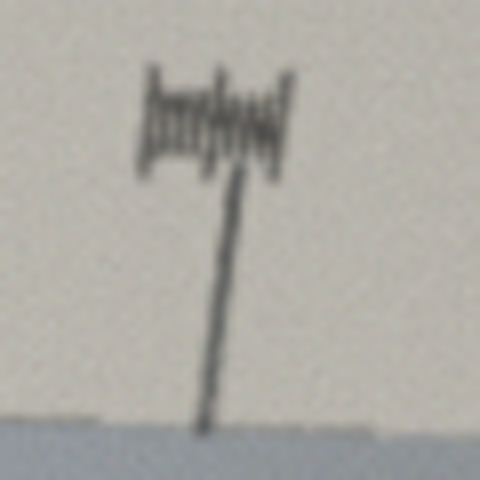

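```bash
cat > fit2.py <<'E'
from fit import *; from st import rel
Wc=cams.camera("wrist")
t_w=[[-6,25,22.5],[6,25,22.5],[6,-25,22.5],[-6,-25,22.5],[55,42,-9.5],[179,42,-9.5],[179,-42,-9.5],[55,-42,-9.5]]
pw=np.array([[67,139],[112,139],[107,332],[61,331],[302,75],[741,92],[684,374],[276,366]])/3.4+[305,85]-0.35
def res3(q):
    x,y,a=q
    return (proj(Wc,(np.array(t_w)/1e3)@R(a).T+[x,y,.101])-pw).ravel()
r=least_squares(res3,[.526,-.047,-.33]); print("wrist only tab",r.x,np.degrees(r.x[2])); print(r.fun.reshape(-1,2).round(1).tolist())
rel(r.x[0],r.x[1],.26,r.x[2])
E
python3 fit2.py
```

```text
[ 0.68622053 -0.10220648 -0.32913146 59.25836447  0.80538013] 24.178056824626495
[[-1.6, -2.4], [0.8, -2.2], [-1.6, 0.2], [2.4, -2.9], [-2.4, -0.9], [0.0, -2.0], [-1.1, 3.1], [0.4, 3.6], [0.6, 0.1], [-0.7, -0.4], [-0.5, -0.8], [-0.5, -0.2], [0.9, 1.5], [-0.3, -1.3], [0.6, 1.7], [-0.9, 1.3], [-1.3, 0.1], [-0.0, 1.0], [-0.9, -0.1], [0.1, -0.9]]
tab [ 0.52630769 -0.04673644  0.101     ] home [ 0.58212496 -0.06665215  0.101     ] -18.857843305726206
wrist only tab [ 0.52603069 -0.04896042 -0.32675163] -18.72148947178818
[[1.0, -0.7], [2.1, -0.3], [1.2, 0.9], [1.1, 0.8], [-2.3, -0.8], [-0.1, -1.6], [-1.4, 1.1], [-2.3, 0.5]]
t 2.85 pos [ 0.5079 -0.0797  0.402 ] F [-0.02  0.1  -0.34] w 0.49
shift units [ 0.167 -0.701  2.838] turn units [0.022 0.012 0.292]
```

Call:
{"api": "servo_tool", "payload": {"motion": [[[0,0,0,0,0,0.3],[0.07,-0.35,0,0,0,0],[0.07,-0.35,0,0,0,0],[0,0,0.5,0,0,0],[0,0,0.5,0,0,0],[0,0,0.5,0,0,0],[0,0,0.4,0,0,0],[0,0,0,0,0,0]]]}}

```text
clock: 3.65
position: [0.5269, -0.0478, 0.3048]
ee_rot: [0.985, -0.171, 0.001, 0.001]
ft_force: [-0.6, -0.0, 0.3]
grip_width: 0.491
```

```bash
python3 - <<'E'
from st import *
rel(.5255,-.0488,.26,-.328)
for n in("side","wrist"):
    c=cams.camera(n); cv2.imwrite(f"pics/{n}2.png",c["color"][:,:,::-1])
a=cv2.imread("pics/side2.png")[115:235,240:405]; cv2.imwrite("pics/side2c.png",cv2.resize(a,None,fx=4.8,fy=4.8,interpolation=cv2.INTER_CUBIC))
E
```

```text
t 3.65 pos [ 0.5269 -0.0478  0.3048] F [-0.63 -0.02  0.33] w 0.491
shift units [-0.022  0.027  0.896] turn units [ 0.018 -0.022 -0.176]
```

View pics/wrist2.png

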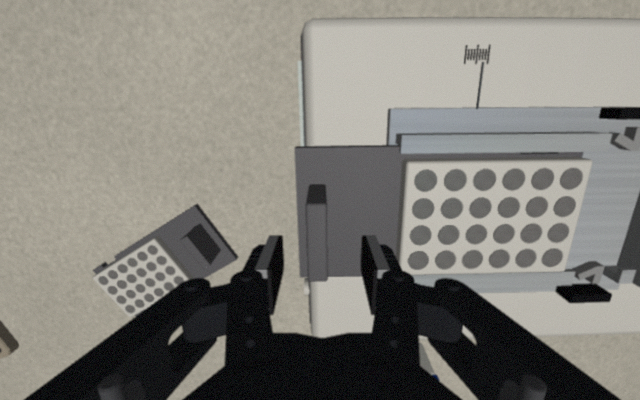

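View pics/side2c.png

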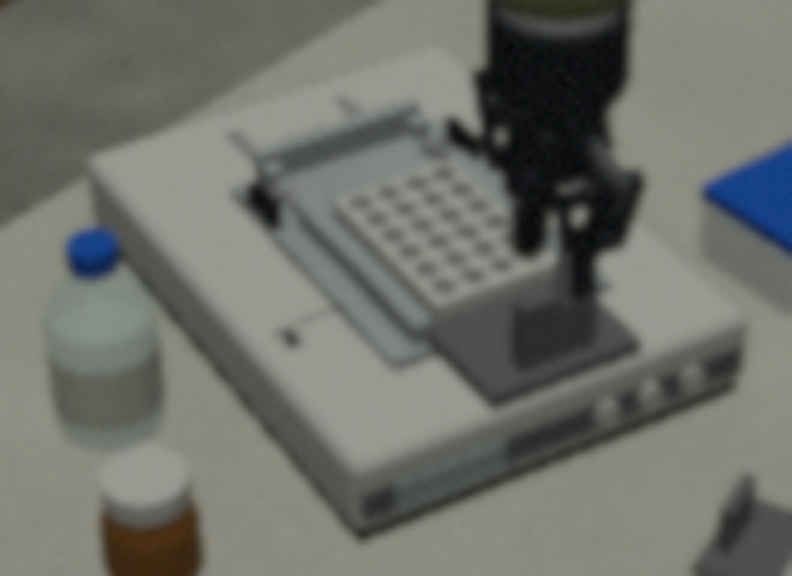

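```bash
python3 - <<'E'
from st import *
c=cams.camera("wrist")
t=np.array([[-6,25,22.5],[6,25,22.5],[6,-25,22.5],[-6,-25,22.5],[-6,25,-22.5],[6,25,-22.5],[55,42,-9.5],[179,42,-9.5],[179,-42,-9.5],[55,-42,-9.5]])/1e3
for a in(-.328,):print(proj(c,t@R(a).T+[.5255,-.0488,.101]).round(0).tolist())
o=status.get_obs();M=Ro.from_quat(o["ee_rot"]).as_matrix()
q=np.array([[sx*.021,sy*.011,.173-.006] for sx in(-1,1) for sy in(-1,1)])
print("pads",proj(c,q@M.T+o["position"]).round(0).tolist())
a=cv2.imread("pics/wrist2.png")[140:300,230:430]; cv2.imwrite("pics/wrist2c.png",cv2.resize(a,None,fx=3.5,fy=3.5,interpolation=cv2.INTER_CUBIC))
E
```

```text
[[305.0, 202.0], [326.0, 202.0], [327.0, 280.0], [308.0, 280.0], [308.0, 183.0], [325.0, 182.0], [401.0, 161.0], [587.0, 158.0], [559.0, 270.0], [393.0, 274.0]]
pads [[281.0, 235.0], [283.0, 273.0], [363.0, 235.0], [362.0, 273.0]]
```

View pics/wrist2c.png

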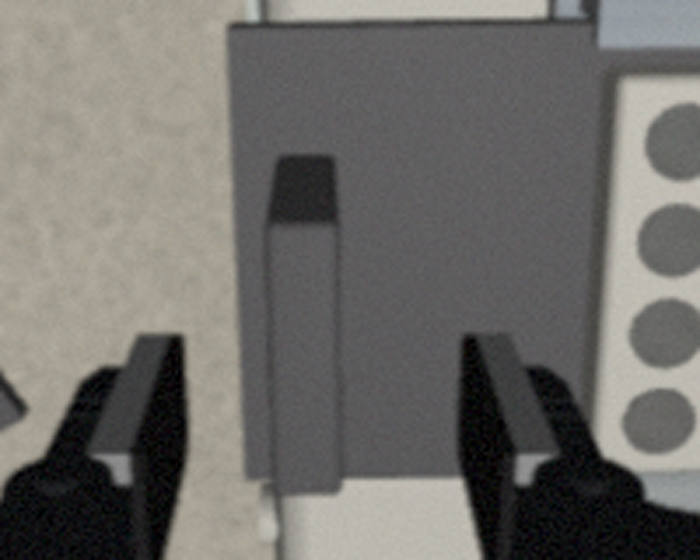

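Call:
{"api": "servo_tool", "payload": {"motion": [[[-0.03,0.03,0,0,0,-0.18],[0,0,0.3,0,0,0],[0,0,0.3,0,0,0],[0,0,0.28,0,0,0],[0,0,0,0,0,0]]]}}

```text
clock: 4.3
position: [0.5273, -0.0491, 0.2638]
ee_rot: [0.987, -0.163, 0.006, 0.001]
ft_force: [-0.2, 0.1, -0.1]
grip_width: 0.489
```

```bash
python3 - <<'E'
from st import *
rel(.5255,-.0488,.26,-.328)
c=cams.camera("wrist"); cv2.imwrite(f"pics/wrist3.png",c["color"][:,:,::-1])
E
```

```text
t 4.3 pos [ 0.5273 -0.0491  0.2638] F [-0.18  0.09 -0.14] w 0.489
shift units [-0.036  0.006  0.075] turn units [ 0.002 -0.14   0.014]
```

View pics/wrist3.png

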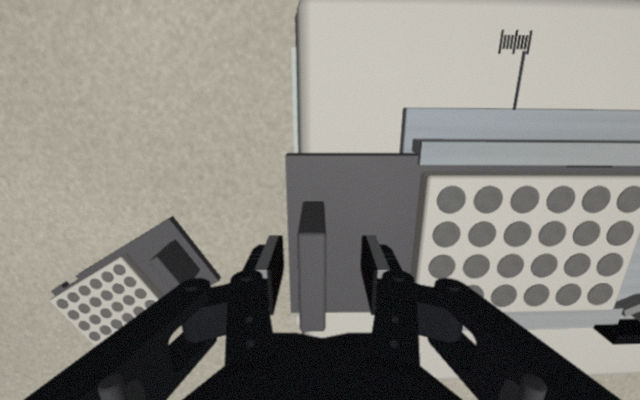

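Call:
{"api": "servo_tool", "payload": {"motion": [[[-0.04,0,0.05,0,-0.14,0],[0,0,0,0,0,0]]]}}

```text
clock: 4.55
position: [0.5257, -0.0482, 0.2621]
ee_rot: [0.987, -0.163, -0.0, -0.0]
ft_force: [-0.6, -0.3, -0.4]
grip_width: 0.49
```

Call:
{"api": "servo_tool", "payload": {"motion": [[[0,0,0,0,0,0],[0,0,0,0,0,0],[0,0,0,0,0,0],[0,0,0,0,0,0],[0,0,0,0,0,0],[0,0,0,0,0,0]]], "jaw": 255, "force": 40}}

```text
clock: 5.15
position: [0.5258, -0.0482, 0.2629]
ee_rot: [0.987, -0.163, 0.0, -0.0]
ft_force: [0.2, 1.2, -1.1]
grip_width: 0.135
```

```bash
python3 - <<'E'
from st import *
rel(.5255,-.0488,.26,-.328)
o=status.get_obs();print("F tool",Ro.from_quat(o["ee_rot"]).inv().apply(o["ft_force"]))
c=cams.camera("wrist"); cv2.imwrite(f"pics/wrist4.png",c["color"][:,:,::-1])
E
```

```text
t 5.15 pos [ 0.5258 -0.0482  0.2629] F [ 0.21  1.21 -1.06] w 0.135
shift units [-0.003  0.013  0.058] turn units [-0.004 -0.006  0.014]
F tool [-0.1913722  -1.21378989  1.05927697]
```

View pics/wrist4.png

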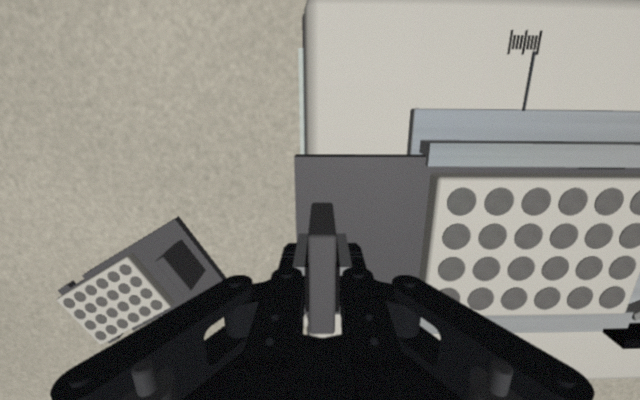

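Call:
{"api": "servo_tool", "payload": {"motion": [[[0.04,0,0,0,0,0],[0.04,0,0,0,0,0],[0.04,0,0,0,0,0],[0.04,0,0,0,0,0],[0.04,0,0,0,0,0]]]}}

```text
clock: 5.7
position: [0.5358, -0.0514, 0.2628]
ee_rot: [0.987, -0.162, -0.0, -0.0]
ft_force: [-1.5, 0.2, -0.0]
grip_width: 0.136
```

```bash
cat > now.py <<'E'
from st import *
o=status.get_obs();F=Ro.from_quat(o["ee_rot"]).inv().apply(o["ft_force"]);d=o["position"]-[.5258,-.0482,.2629]
print("t",round(o["clock"],2),"F tool",F.round(2),"along/lat/z mm",((d@R(-.328))*1e3).round(2),"turn deg",np.degrees((Ro.from_quat([.9866,-.163,0,0]).inv()*Ro.from_quat(o["ee_rot"])).as_rotvec()).round(2),"w",round(float(o["grip_width"]),3))
E
python3 now.py
```

```text
t 5.7 F tool [-1.48  0.29  0.01] along/lat/z mm [10.49  0.16 -0.08] turn deg [ 0.   -0.02 -0.06] w 0.136
```

Call:
{"api": "servo_tool", "payload": {"motion": [[[0.03,0,0,0,0,0],[0.03,0,0,0,0,0],[0.03,0,0,0,0,0],[0.03,0,0,0,0,0],[0.03,0,0,0,0,0]]]}}

```text
clock: 6.2
position: [0.5436, -0.054, 0.2629]
ee_rot: [0.987, -0.162, -0.0, -0.0]
ft_force: [-1.3, 1.0, -0.4]
grip_width: 0.135
```

```bash
python3 now.py
```

```text
t 6.2 F tool [-1.56 -0.54  0.43] along/lat/z mm [18.75  0.24 -0.04] turn deg [ 0.01 -0.03 -0.06] w 0.135
```

Call:
{"api": "servo_tool", "payload": {"motion": [[[0.03,0,0,0,0,0],[0.03,0,0,0,0,0],[0.03,0,0,0,0,0]]]}}

```text
clock: 6.5
position: [0.5483, -0.0556, 0.2629]
ee_rot: [0.987, -0.162, -0.0, -0.0]
ft_force: [-2.1, 0.8, 0.3]
grip_width: 0.135
```

```bash
python3 now.py
```

```text
t 6.5 F tool [-2.26 -0.13 -0.3 ] along/lat/z mm [23.64  0.26 -0.03] turn deg [ 0.01 -0.03 -0.06] w 0.135
```

Call:
{"api": "servo_tool", "payload": {"motion": [[[0.03,0,0,0,0,0],[0.03,0,0,0,0,0]]]}}

```text
clock: 6.7
position: [0.5512, -0.0565, 0.2629]
ee_rot: [0.987, -0.162, -0.001, -0.0]
ft_force: [-5.2, 0.3, 1.7]
grip_width: 0.141
```

```bash
python3 now.py
```

```text
t 6.7 F tool [-4.98  1.38 -1.71] along/lat/z mm [26.71  0.3  -0.04] turn deg [-0.   -0.07 -0.06] w 0.141
```

Call:
{"api": "servo_tool", "payload": {"motion": [[[0.02,0,0,0,0,0],[0.02,0,0,0,0,0]]]}}

```text
clock: 6.9
position: [0.5528, -0.057, 0.2629]
ee_rot: [0.987, -0.162, -0.001, -0.0]
ft_force: [-6.0, 2.3, 3.0]
grip_width: 0.134
```

```bash
python3 now.py
```

```text
t 6.9 F tool [-6.43 -0.23 -2.97] along/lat/z mm [28.44  0.35 -0.04] turn deg [-0.02 -0.16 -0.06] w 0.134
```

Call:
{"api": "servo_tool", "payload": {"motion": [[[0.02,0,0,0,0,0],[0.02,0,0,0,0,0]]]}}

```text
clock: 7.1
position: [0.5544, -0.0574, 0.2629]
ee_rot: [0.987, -0.162, -0.002, 0.0]
ft_force: [-6.5, 0.7, 3.5]
grip_width: 0.134
```

```bash
python3 now.py
```

```text
t 7.1 F tool [-6.4   1.43 -3.47] along/lat/z mm [30.01  0.53 -0.04] turn deg [-0.05 -0.26 -0.08] w 0.134
```

Call:
{"api": "servo_tool", "payload": {"motion": [[[0.02,0,0,0,0,0],[0.02,0,0,0,0,0]]]}}

```text
clock: 7.3
position: [0.5559, -0.0577, 0.263]
ee_rot: [0.987, -0.162, -0.003, 0.0]
ft_force: [-7.8, 1.6, 4.1]
grip_width: 0.132
```

```bash
python3 now.py
```

```text
t 7.3 F tool [-7.91  0.93 -4.04] along/lat/z mm [31.55  0.71  0.06] turn deg [-0.07 -0.35 -0.1 ] w 0.132
```

Call:
{"api": "servo_tool", "payload": {"motion": [[[0.025,0.005,0,0.005,0.04,0.01],[0.025,0.005,0,0.005,0.04,0.01]]]}}

```text
clock: 7.5
position: [0.5575, -0.0584, 0.2628]
ee_rot: [0.987, -0.163, -0.001, 0.0]
ft_force: [-9.1, 2.3, 6.3]
grip_width: 0.134
```

```bash
python3 now.py
```

```text
t 7.5 F tool [-9.42  0.73 -6.24] along/lat/z mm [33.25  0.58 -0.08] turn deg [-0.05 -0.1  -0.03] w 0.134
```

Call:
{"api": "servo_tool", "payload": {"motion": [[[0.025,0.005,0,0.005,0.04,0.01],[0.025,0.005,0,0.005,0.04,0.01]]]}}

```text
clock: 7.7
position: [0.5583, -0.0585, 0.2628]
ee_rot: [0.987, -0.163, -0.0, 0.0]
ft_force: [-11.5, 2.3, 7.6]
grip_width: 0.133
```

```bash
python3 now.py
```

```text
t 7.7 F tool [-11.67   1.55  -7.62] along/lat/z mm [34.11  0.72 -0.06] turn deg [-0.06 -0.01  0.01] w 0.133
```

Call:
{"api": "servo_tool", "payload": {"motion": [[[0.025,0.005,0,0.005,0.04,0.01],[0.025,0.005,0,0.005,0.04,0.01]]]}}

```text
clock: 7.9
position: [0.5589, -0.0585, 0.2628]
ee_rot: [0.987, -0.163, 0.0, 0.001]
ft_force: [-11.9, 2.5, 8.4]
grip_width: 0.133
```

```bash
python3 now.py
```

```text
t 7.9 F tool [-12.06   1.46  -8.39] along/lat/z mm [34.68  0.9  -0.09] turn deg [-0.07  0.03  0.05] w 0.133
```

Call:
{"api": "servo_tool", "payload": {"motion": [[[0.03,0.003,-0.01,0,0.0,0],[0.03,0.003,-0.005,0,0.0,0]]]}}

```text
clock: 8.1
position: [0.5603, -0.0589, 0.2629]
ee_rot: [0.987, -0.163, -0.002, 0.001]
ft_force: [-9.5, 1.4, 3.7]
grip_width: 0.135
```

```bash
python3 now.py
```

```text
t 8.1 F tool [-9.47  1.76 -3.62] along/lat/z mm [3.614e+01 9.500e-01 3.000e-02] turn deg [-0.13 -0.25 -0.  ] w 0.135
```

Call:
{"api": "servo_tool", "payload": {"motion": [[[0.03,0.003,-0.005,0,0,0],[0.03,0.003,0,0,0,0]]]}}

```text
clock: 8.3
position: [0.5619, -0.0593, 0.2629]
ee_rot: [0.987, -0.163, -0.005, 0.001]
ft_force: [-11.6, 2.0, 8.3]
grip_width: 0.134
```

```bash
python3 now.py
python3 - <<'E'
from st import *
for n in("wrist","side"):
    c=cams.camera(n); cv2.imwrite(f"pics/{n}5.png",c["color"][:,:,::-1])
E
```

```text
t 8.3 F tool [-11.73   1.82  -8.16] along/lat/z mm [3.772e+01 1.090e+00 1.000e-02] turn deg [-0.19 -0.52 -0.05] w 0.134
```

View pics/wrist5.png

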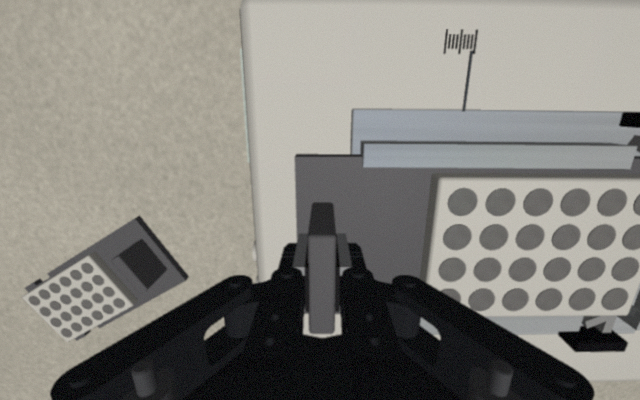

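Call:
{"api": "servo_tool", "payload": {"motion": [[[0.03,0.004,-0.01,0.01,0.03,0],[0.03,0.004,-0.01,0.01,0.03,0]]]}}

```text
clock: 8.6
position: [0.5643, -0.0604, 0.2639]
ee_rot: [0.987, -0.162, -0.003, 0.0]
ft_force: [-3.4, 0.8, -1.0]
grip_width: 0.133
```

```bash
python3 now.py
```

```text
t 8.6 F tool [-3.49  0.3   1.06] along/lat/z mm [40.35  0.88  1.05] turn deg [-0.1  -0.28 -0.07] w 0.133
```

Call:
{"api": "servo_tool", "payload": {"motion": [[[0.03,0.004,-0.01,0.01,0.03,0],[0.03,0.004,-0.01,0.01,0.03,0]]]}}

```text
clock: 8.8
position: [0.5668, -0.0619, 0.2642]
ee_rot: [0.987, -0.162, -0.001, 0.0]
ft_force: [-2.1, 0.7, -3.4]
grip_width: 0.137
```

```bash
python3 now.py
```

```text
t 8.8 F tool [-2.24  0.01  3.4 ] along/lat/z mm [43.22  0.24  1.29] turn deg [-0.02 -0.06 -0.07] w 0.137
```

Call:
{"api": "servo_tool", "payload": {"motion": [[[0.03,0.004,-0.01,0.01,0.03,0],[0.03,0.004,-0.01,0.01,0.03,0]]]}}

```text
clock: 9.0
position: [0.5694, -0.0635, 0.2644]
ee_rot: [0.987, -0.162, 0.002, -0.0]
ft_force: [-2.0, 0.9, -4.5]
grip_width: 0.137
```

```bash
python3 now.py
```

```text
t 9.0 F tool [-2.21 -0.24  4.51] along/lat/z mm [46.2  -0.44  1.53] turn deg [ 0.07  0.17 -0.06] w 0.137
```

Call:
{"api": "servo_tool", "payload": {"motion": [[[0.03,-0.002,0.008,-0.005,-0.015,0],[0.03,-0.002,0.005,-0.005,-0.015,0]]]}}

```text
clock: 9.2
position: [0.5726, -0.0644, 0.2637]
ee_rot: [0.987, -0.163, 0.0, -0.0]
ft_force: [-2.7, 0.2, -1.5]
grip_width: 0.128
```

```bash
python3 now.py
```

```text
t 9.2 F tool [-2.67  0.68  1.54] along/lat/z mm [49.52 -0.3   0.81] turn deg [ 0.03  0.02 -0.05] w 0.128
```

Call:
{"api": "servo_tool", "payload": {"motion": [[[0.025,-0.002,0.004,0,0,0],[0.025,0,0.003,0,0,0]]]}}

```text
clock: 9.4
position: [0.5753, -0.0652, 0.2633]
ee_rot: [0.987, -0.163, 0.0, -0.0]
ft_force: [-2.3, 1.1, -1.4]
grip_width: 0.132
```

```bash
python3 now.py
```

```text
t 9.4 F tool [-2.53 -0.34  1.4 ] along/lat/z mm [52.36 -0.13  0.44] turn deg [ 0.03  0.02 -0.05] w 0.132
```

Call:
{"api": "servo_tool", "payload": {"motion": [[[0.02,0,0,0,0,0],[0.02,0,0,0,0,0]]]}}

```text
clock: 9.6
position: [0.5774, -0.0658, 0.2634]
ee_rot: [0.987, -0.163, 0.0, -0.0]
ft_force: [-2.0, -0.1, -1.6]
grip_width: 0.136
```

```bash
python3 now.py
```

```text
t 9.6 F tool [-1.86  0.77  1.58] along/lat/z mm [54.58 -0.06  0.47] turn deg [ 0.04  0.02 -0.06] w 0.136
```

Call:
{"api": "servo_tool", "payload": {"motion": [[[0.016,0,0,0,0,0],[0.016,0,0,0,0,0]]]}}

```text
clock: 9.8
position: [0.5791, -0.0664, 0.2634]
ee_rot: [0.987, -0.163, 0.0, -0.0]
ft_force: [-1.6, 0.3, -2.0]
grip_width: 0.133
```

```bash
python3 now.py
```

```text
t 9.8 F tool [-1.58  0.22  1.97] along/lat/z mm [56.32 -0.07  0.49] turn deg [ 0.03  0.02 -0.06] w 0.133
```

Call:
{"api": "servo_tool", "payload": {"motion": [[[0.016,0,0,0,0,0],[0.016,0,0,0,0,0]]]}}

```text
clock: 10.0
position: [0.5807, -0.067, 0.2634]
ee_rot: [0.987, -0.163, 0.0, -0.0]
ft_force: [-1.8, 0.2, -2.2]
grip_width: 0.135
```

```bash
python3 now.py
```

```text
t 10.0 F tool [-1.81  0.39  2.23] along/lat/z mm [58.02 -0.08  0.48] turn deg [ 0.03  0.02 -0.06] w 0.135
```

Call:
{"api": "servo_tool", "payload": {"motion": [[[0.016,0,0,0,0,0]]]}}

```text
clock: 10.1
position: [0.5818, -0.0674, 0.2635]
ee_rot: [0.987, -0.163, 0.001, -0.0]
ft_force: [0.4, -0.1, -2.4]
grip_width: 0.134
```

```bash
python3 now.py
```

```text
t 10.1 F tool [0.41 0.02 2.41] along/lat/z mm [59.16 -0.15  0.64] turn deg [ 0.04  0.07 -0.05] w 0.134
```

Call:
{"api": "servo_tool", "payload": {"motion": [[[0.016,0,0,0,0,0]]]}}

```text
clock: 10.2
position: [0.5827, -0.0677, 0.2636]
ee_rot: [0.987, -0.163, 0.001, -0.0]
ft_force: [-3.1, 1.6, -2.7]
grip_width: 0.133
```

```bash
python3 now.py
```

```text
t 10.2 F tool [-3.5  -0.52  2.68] along/lat/z mm [60.14 -0.12  0.73] turn deg [ 0.05  0.09 -0.05] w 0.133
```

Call:
{"api": "servo_tool", "payload": {"motion": [[[0.014,0,0,0,0,0]]]}}

```text
clock: 10.3
position: [0.5833, -0.0677, 0.2636]
ee_rot: [0.987, -0.163, 0.001, -0.0]
ft_force: [-4.6, 2.5, -2.2]
grip_width: 0.137
```

```bash
python3 now.py
```

```text
t 10.3 F tool [-5.16 -0.88  2.24] along/lat/z mm [60.68  0.09  0.68] turn deg [ 0.05  0.05 -0.06] w 0.137
```

Call:
{"api": "servo_tool", "payload": {"motion": [[[0.014,0,0,0,0,0]]]}}

```text
clock: 10.4
position: [0.5837, -0.0677, 0.2635]
ee_rot: [0.987, -0.162, -0.0, -0.0]
ft_force: [-4.8, 0.9, -0.7]
grip_width: 0.137
```

```bash
python3 now.py
```

```text
t 10.4 F tool [-4.82  0.64  0.66] along/lat/z mm [61.11  0.19  0.55] turn deg [ 0.05 -0.01 -0.06] w 0.137
```

Call:
{"api": "servo_tool", "payload": {"motion": [[[0.014,0,0,0,0,0]]]}}

```text
clock: 10.5
position: [0.5841, -0.0678, 0.2634]
ee_rot: [0.987, -0.162, -0.001, -0.0]
ft_force: [-7.5, 0.6, 0.6]
grip_width: 0.134
```

```bash
python3 now.py;python3 - <<'E'
from st import *
for n in("wrist","side","scene"):
    c=cams.camera(n); cv2.imwrite(f"pics/{n}6.png",c["color"][:,:,::-1])
a=cv2.imread("pics/scene6.png")[180:360,200:400]; cv2.imwrite("pics/scene6c.png",cv2.resize(a,None,fx=4,fy=4,interpolation=cv2.INTER_CUBIC)[:600])
E
```

```text
t 10.5 F tool [-7.3   1.79 -0.57] along/lat/z mm [61.49  0.24  0.47] turn deg [ 0.03 -0.08 -0.06] w 0.134
```

View pics/wrist6.png

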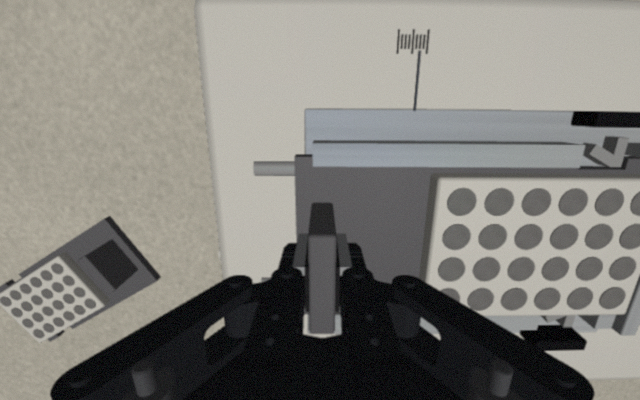

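View pics/scene6c.png

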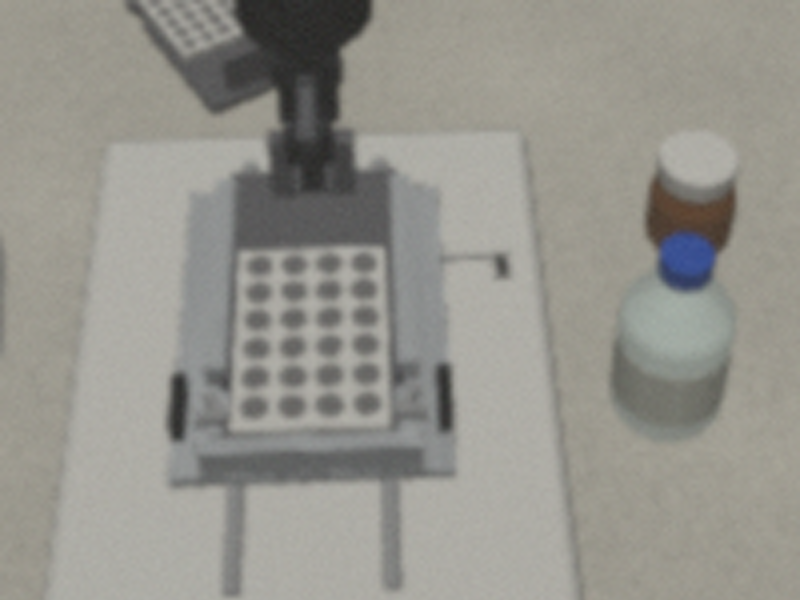

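Call:
{"api": "servo_tool", "payload": {"motion": [[[0.014,0,0,0,0.01,0],[0.014,0,0,0,0.01,0]]]}}

```text
clock: 10.85
position: [0.5846, -0.0678, 0.2633]
ee_rot: [0.987, -0.162, -0.001, -0.0]
ft_force: [-7.3, 2.1, 0.9]
grip_width: 0.135
```

```bash
python3 now.py
```

```text
t 10.85 F tool [-7.56  0.38 -0.85] along/lat/z mm [61.96  0.4   0.41] turn deg [-0.02 -0.14 -0.08] w 0.135
```

Call:
{"api": "servo_tool", "payload": {"motion": [[[0.014,0,0,0,0.01,0],[0.014,0,0,0,0.01,0]]]}}

```text
clock: 11.05
position: [0.585, -0.0677, 0.2633]
ee_rot: [0.987, -0.162, -0.002, 0.0]
ft_force: [-8.1, 1.4, 2.8]
grip_width: 0.133
```

```bash
python3 now.py;python3 - <<'E'
from st import *
for n in("wrist",):
    c=cams.camera(n); cv2.imwrite(f"pics/{n}7.png",c["color"][:,:,::-1])
b=[cv2.resize(cv2.imread(f"pics/wrist{i}.png")[15:115,x:x+70],(280,400),interpolation=cv2.INTER_CUBIC) for i,x in((4,495),(7,380))]
a=cv2.imread("pics/wrist7.png")[95:355,440:640]; b.append(cv2.resize(a,(308,400)));cv2.imwrite("pics/w7c.png",np.hstack(b)[:,:800])
E
```

```text
t 11.05 F tool [-8.13  1.3  -2.77] along/lat/z mm [62.33  0.63  0.39] turn deg [-0.07 -0.23 -0.09] w 0.133
```

View pics/w7c.png

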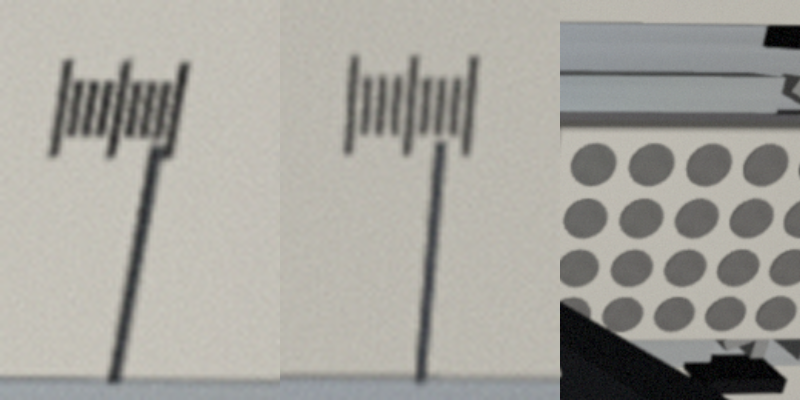

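Call:
{"api": "servo_tool", "payload": {"motion": [[[0.02,0.004,0,0.01,0.02,0.01],[0.02,0.004,0,0.01,0.02,0.01]]]}}

```text
clock: 11.3
position: [0.5855, -0.0679, 0.2632]
ee_rot: [0.987, -0.163, -0.002, -0.0]
ft_force: [-10.3, 2.6, 3.0]
grip_width: 0.131
```

```bash
python3 now.py
```

```text
t 11.3 F tool [-10.61   0.86  -2.93] along/lat/z mm [62.9   0.57  0.27] turn deg [-0.04 -0.28 -0.03] w 0.131
```

Call:
{"api": "servo_tool", "payload": {"motion": [[[0.02,0.004,0,0.01,0.02,0.01],[0.02,0.004,0,0.01,0.02,0.01]]]}}

```text
clock: 11.5
position: [0.5859, -0.0681, 0.2632]
ee_rot: [0.987, -0.163, -0.003, -0.0]
ft_force: [-12.2, 2.5, 3.9]
grip_width: 0.134
```

```bash
python3 now.py
```

```text
t 11.5 F tool [-12.34   1.59  -3.78] along/lat/z mm [63.28  0.5   0.26] turn deg [-0.03 -0.35  0.02] w 0.134
```

Call:
{"api": "servo_tool", "payload": {"motion": [[[0.008,0,0,0,0,0],[0.008,0,0,0,0,0],[-0.01,0,0,0,0,0],[-0.02,0,0,0,0.01,0],[-0.02,0,0,0,0.02,0]]]}}

```text
clock: 12.0
position: [0.5836, -0.0671, 0.2644]
ee_rot: [0.987, -0.163, -0.002, 0.0]
ft_force: [0.0, 0.6, -4.8]
grip_width: 0.137
```

```bash
python3 now.py
```

```text
t 12.0 F tool [-0.14 -0.54  4.79] along/lat/z mm [60.82  0.69  1.48] turn deg [-0.1  -0.25  0.  ] w 0.137
```

Call:
{"api": "servo_tool", "payload": {"motion": [[[-0.02,0,0,0,0.01,0],[-0.02,0,0,0,0.01,0]]]}}

```text
clock: 12.2
position: [0.5819, -0.0667, 0.2643]
ee_rot: [0.987, -0.163, -0.001, 0.001]
ft_force: [0.8, 0.5, -2.9]
grip_width: 0.136
```

```bash
python3 now.py
```

```text
t 12.2 F tool [ 0.56 -0.72  2.94] along/lat/z mm [59.08  0.56  1.39] turn deg [-0.08 -0.07  0.01] w 0.136
```

Call:
{"api": "servo_tool", "payload": {"motion": [[[-0.016,0,0,0,0,0]]]}}

```text
clock: 12.3
position: [0.5812, -0.0665, 0.2643]
ee_rot: [0.987, -0.163, -0.001, 0.001]
ft_force: [0.0, -1.1, -1.7]
grip_width: 0.134
```

```bash
python3 now.py
```

```text
t 12.3 F tool [0.39 1.01 1.66] along/lat/z mm [58.3   0.49  1.4 ] turn deg [-0.09 -0.06  0.01] w 0.134
```

Call:
{"api": "servo_tool", "payload": {"motion": [[[-0.016,0,0,0,0,0]]]}}

```text
clock: 12.4
position: [0.5805, -0.0664, 0.2643]
ee_rot: [0.987, -0.163, -0.0, 0.001]
ft_force: [2.9, -0.0, -5.0]
grip_width: 0.139
```

```bash
python3 now.py
```

```text
t 12.4 F tool [ 2.78 -0.94  5.02] along/lat/z mm [57.64  0.43  1.43] turn deg [-0.08 -0.02  0.01] w 0.139
```

Call:
{"api": "servo_tool", "payload": {"motion": [[[-0.012,0,0.008,0,0,0]]]}}

```text
clock: 12.5
position: [0.5802, -0.0662, 0.2641]
ee_rot: [0.987, -0.163, 0.0, 0.001]
ft_force: [3.2, -0.5, -3.6]
grip_width: 0.138
```

```bash
python3 now.py
```

```text
t 12.5 F tool [ 3.18 -0.54  3.57] along/lat/z mm [57.29  0.45  1.23] turn deg [-0.06  0.05  0.02] w 0.138
```

Call:
{"api": "servo_tool", "payload": {"motion": [[[-0.012,0,0.005,0,0,0]]]}}

```text
clock: 12.6
position: [0.5799, -0.0661, 0.264]
ee_rot: [0.987, -0.163, 0.001, 0.001]
ft_force: [3.5, -0.7, -3.4]
grip_width: 0.135
```

```bash
python3 now.py
```

```text
t 12.6 F tool [ 3.56 -0.46  3.45] along/lat/z mm [56.98  0.43  1.14] turn deg [-0.05  0.11  0.02] w 0.135
```

Call:
{"api": "servo_tool", "payload": {"motion": [[[-0.012,0,0,0,0,0]]]}}

```text
clock: 12.7
position: [0.5795, -0.0661, 0.2641]
ee_rot: [0.987, -0.163, 0.001, 0.001]
ft_force: [4.2, -1.6, -6.5]
grip_width: 0.136
```

```bash
python3 now.py
```

```text
t 12.7 F tool [4.49 0.15 6.48] along/lat/z mm [56.61  0.36  1.2 ] turn deg [-0.04  0.16  0.03] w 0.136
```

Call:
{"api": "servo_tool", "payload": {"motion": [[[-0.012,0,0,0,0,0]]]}}

```text
clock: 12.8
position: [0.5792, -0.066, 0.2642]
ee_rot: [0.987, -0.163, 0.002, 0.001]
ft_force: [5.4, -1.9, -5.7]
grip_width: 0.134
```

```bash
python3 now.py
```

```text
t 12.8 F tool [5.73 0.03 5.71] along/lat/z mm [56.25  0.3   1.26] turn deg [-0.03  0.21  0.04] w 0.134
```

Call:
{"api": "servo_tool", "payload": {"motion": [[[-0.014,0,0.005,0,-0.01,0],[-0.014,0,0.004,0,-0.01,0]]]}}

```text
clock: 13.0
position: [0.5786, -0.0659, 0.264]
ee_rot: [0.987, -0.163, 0.002, 0.0]
ft_force: [8.3, -0.7, -6.6]
grip_width: 0.133
```

```bash
python3 now.py
```

```text
t 13.0 F tool [ 8.09 -2.    6.6 ] along/lat/z mm [55.66  0.2   1.05] turn deg [0.01 0.27 0.05] w 0.133
```

Call:
{"api": "servo_tool", "payload": {"motion": [[[-0.014,0,0.003,0,-0.01,0],[-0.014,0,0.003,0,-0.01,0]]]}}

```text
clock: 13.2
position: [0.5781, -0.066, 0.2639]
ee_rot: [0.987, -0.164, 0.003, 0.0]
ft_force: [7.5, -1.1, -6.5]
grip_width: 0.134
```

```bash
python3 now.py
```

```text
t 13.2 F tool [ 7.41 -1.39  6.54] along/lat/z mm [5.526e+01 3.000e-02 1.030e+00] turn deg [0.05 0.36 0.07] w 0.134
```

Call:
{"api": "servo_tool", "payload": {"motion": [[[-0.014,0,0.003,0,-0.01,0]]]}}

```text
clock: 13.3
position: [0.5779, -0.066, 0.2639]
ee_rot: [0.987, -0.164, 0.004, -0.0]
ft_force: [8.5, -1.3, -6.5]
grip_width: 0.136
```

```bash
python3 now.py
```

```text
t 13.3 F tool [ 8.4  -1.53  6.51] along/lat/z mm [ 5.509e+01 -4.000e-02  9.700e-01] turn deg [0.08 0.4  0.08] w 0.136
```

Call:
{"api": "servo_tool", "payload": {"motion": [[[-0.018,0,0.002,0,-0.015,0],[-0.018,0,0.002,0,-0.015,0]]]}}

```text
clock: 13.5
position: [0.5773, -0.0661, 0.2639]
ee_rot: [0.986, -0.164, 0.004, -0.0]
ft_force: [8.3, -1.6, -7.2]
grip_width: 0.13
```

```bash
python3 now.py
```

```text
t 13.5 F tool [ 8.34 -1.18  7.27] along/lat/z mm [54.55 -0.3   1.  ] turn deg [0.14 0.48 0.1 ] w 0.13
```

Call:
{"api": "servo_tool", "payload": {"motion": [[[-0.018,0,0.002,0,-0.015,0]]]}}

```text
clock: 13.6
position: [0.5771, -0.0661, 0.2639]
ee_rot: [0.986, -0.164, 0.005, -0.001]
ft_force: [10.0, -2.4, -7.5]
grip_width: 0.135
```

```bash
python3 now.py;python3 - <<'E'
from st import *
for n in("wrist",):
    c=cams.camera(n); cv2.imwrite(f"pics/{n}8.png",c["color"][:,:,::-1])
a=cv2.imread("pics/wrist8.png")[15:115,380:480];cv2.imwrite("pics/w8c.png",cv2.resize(a,(600,600),interpolation=cv2.INTER_CUBIC))
E
```

```text
t 13.6 F tool [10.16 -0.93  7.56] along/lat/z mm [54.35 -0.43  1.04] turn deg [0.17 0.53 0.11] w 0.135
```

View pics/w8c.png

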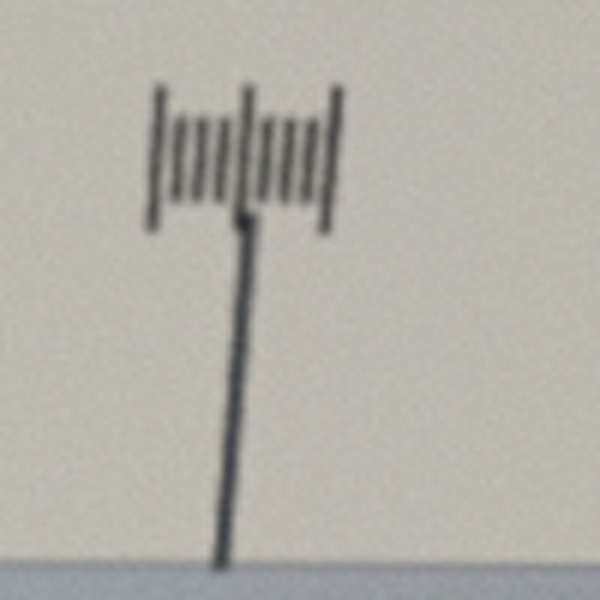

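Call:
{"api": "servo_tool", "payload": {"motion": [[[-0.018,-0.002,0.002,-0.01,-0.015,0],[-0.018,-0.002,0.002,-0.01,-0.015,0]]]}}

```text
clock: 13.85
position: [0.5767, -0.066, 0.264]
ee_rot: [0.986, -0.164, 0.006, -0.0]
ft_force: [11.3, -1.6, -8.4]
grip_width: 0.136
```

```bash
python3 now.py
```

```text
t 13.85 F tool [11.14 -2.13  8.56] along/lat/z mm [53.95 -0.42  1.07] turn deg [0.15 0.64 0.14] w 0.136
```

Call:
{"api": "servo_tool", "payload": {"motion": [[[-0.018,-0.002,0.002,-0.01,-0.015,0],[-0.017,-0.002,0.002,-0.01,-0.015,0]]]}}

```text
clock: 14.05
position: [0.5764, -0.0658, 0.2638]
ee_rot: [0.986, -0.164, 0.006, -0.0]
ft_force: [11.0, -1.4, -9.0]
grip_width: 0.135
```

```bash
python3 now.py
```

```text
t 14.05 F tool [10.71 -2.24  9.19] along/lat/z mm [53.58 -0.35  0.92] turn deg [0.13 0.73 0.16] w 0.135
```

Call:
{"api": "servo_tool", "payload": {"motion": [[[-0.016,-0.002,0.002,-0.01,-0.015,0],[-0.016,-0.002,0.002,-0.01,-0.015,0]]]}}

```text
clock: 14.25
position: [0.5762, -0.0657, 0.2636]
ee_rot: [0.986, -0.165, 0.007, 0.0]
ft_force: [10.5, -1.7, -9.0]
grip_width: 0.133
```

```bash
python3 now.py
```

```text
t 14.25 F tool [10.36 -1.78  9.2 ] along/lat/z mm [53.33 -0.29  0.7 ] turn deg [0.11 0.81 0.18] w 0.133
```

Call:
{"api": "servo_tool", "payload": {"motion": [[[-0.018,-0.001,0.002,0,-0.012,0],[-0.018,-0.001,0.002,0,-0.012,0],[-0.018,-0.001,0.002,0,-0.012,0]]]}}

```text
clock: 14.55
position: [0.5755, -0.0656, 0.2632]
ee_rot: [0.986, -0.165, 0.009, -0.0]
ft_force: [11.1, -1.8, -9.3]
grip_width: 0.135
```

```bash
python3 now.py
```

```text
t 14.55 F tool [10.9  -1.84  9.47] along/lat/z mm [52.71 -0.5   0.31] turn deg [0.21 0.98 0.2 ] w 0.135
```

Call:
{"api": "servo_tool", "payload": {"motion": [[[-0.018,-0.001,0.002,0,-0.012,0],[-0.018,-0.001,0.002,0,-0.012,0]]]}}

```text
clock: 14.75
position: [0.5752, -0.0657, 0.2631]
ee_rot: [0.986, -0.165, 0.01, -0.001]
ft_force: [10.8, -2.3, -8.1]
grip_width: 0.139
```

```bash
python3 now.py;python3 - <<'E'
from st import *
for n in("wrist",):
    c=cams.camera(n); cv2.imwrite(f"pics/{n}9.png",c["color"][:,:,::-1])
a=cv2.imread("pics/wrist9.png")[15:115,380:480];cv2.imwrite("pics/w9c.png",cv2.resize(a,(600,600),interpolation=cv2.INTER_CUBIC))
E
```

```text
t 14.75 F tool [10.84 -1.27  8.31] along/lat/z mm [52.36 -0.63  0.15] turn deg [0.28 1.11 0.21] w 0.139
```

View pics/w9c.png

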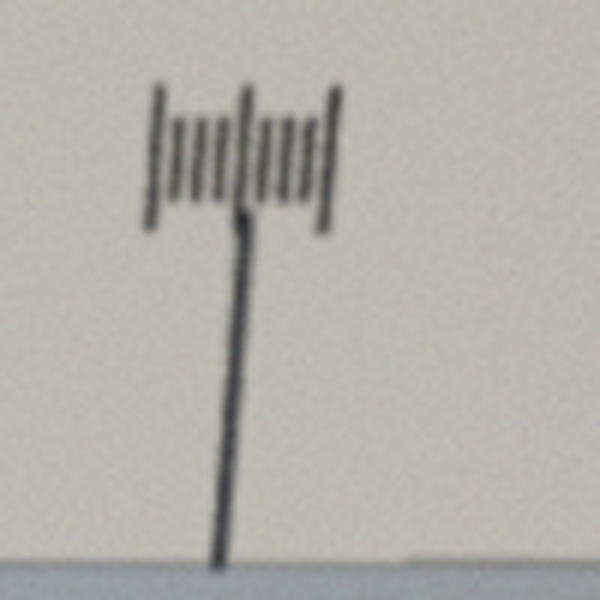

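View pics/wrist9.png

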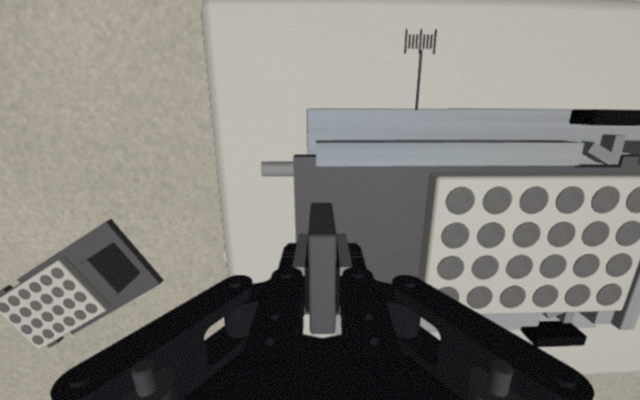

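Call:
{"api": "servo_tool", "payload": {"motion": [[[-0.017,-0.001,0.002,-0.005,-0.025,0],[-0.017,-0.001,0.002,-0.005,-0.025,0],[-0.017,-0.001,0.002,-0.005,-0.025,0]]]}}

```text
clock: 15.1
position: [0.5749, -0.0657, 0.2631]
ee_rot: [0.986, -0.165, 0.01, -0.001]
ft_force: [11.4, -2.2, -8.9]
grip_width: 0.135
```

```bash
python3 now.py
```

```text
t 15.1 F tool [11.35 -1.59  9.17] along/lat/z mm [52.1  -0.75  0.15] turn deg [0.31 1.14 0.21] w 0.135
```

Call:
{"api": "servo_tool", "payload": {"motion": [[[-0.017,-0.001,0.002,-0.005,-0.025,0],[-0.017,-0.001,0.002,-0.005,-0.025,0],[-0.017,-0.001,0.002,-0.005,-0.025,0]]]}}

```text
clock: 15.4
position: [0.5747, -0.0658, 0.2631]
ee_rot: [0.986, -0.165, 0.011, -0.001]
ft_force: [11.5, -1.5, -9.1]
grip_width: 0.132
```

```bash
python3 now.py
```

```text
t 15.4 F tool [11.22 -2.26  9.35] along/lat/z mm [51.99 -0.87  0.16] turn deg [0.34 1.18 0.21] w 0.132
```

Steady at about 11.3 N, with the tilt now stable. I'll hold this for more than two further seconds.

Call:
{"api": "servo_tool", "payload": {"motion": [[[-0.017,-0.002,0.002,-0.008,-0.027,0],[-0.017,-0.002,0.002,-0.008,-0.027,0],[-0.017,-0.002,0.002,-0.008,-0.027,0],[-0.017,-0.002,0.002,-0.008,-0.027,0],[-0.017,-0.002,0.002,-0.008,-0.027,0]]]}}

```text
clock: 15.9
position: [0.5746, -0.0657, 0.263]
ee_rot: [0.986, -0.165, 0.011, -0.001]
ft_force: [12.2, -1.9, -9.6]
grip_width: 0.133
```

```bash
python3 now.py
```

```text
t 15.9 F tool [11.95 -2.15  9.87] along/lat/z mm [51.87 -0.82  0.14] turn deg [0.32 1.2  0.22] w 0.133
```

Call:
{"api": "servo_tool", "payload": {"motion": [[[-0.017,-0.002,0.002,-0.008,-0.027,0],[-0.017,-0.002,0.002,-0.008,-0.027,0],[-0.017,-0.002,0.002,-0.008,-0.027,0],[-0.017,-0.002,0.002,-0.008,-0.027,0],[-0.017,-0.002,0.002,-0.008,-0.027,0]]]}}

```text
clock: 16.4
position: [0.5746, -0.0656, 0.2631]
ee_rot: [0.986, -0.165, 0.011, -0.001]
ft_force: [11.6, -2.1, -9.4]
grip_width: 0.134
```

```bash
python3 now.py;python3 - <<'E'
from st import *
for n in("wrist","scene"):
    c=cams.camera(n); cv2.imwrite(f"pics/{n}10.png",c["color"][:,:,::-1])
a=cv2.imread("pics/wrist10.png")[15:115,380:480];cv2.imwrite("pics/w10c.png",cv2.resize(a,(600,600),interpolation=cv2.INTER_CUBIC))
E
```

```text
t 16.4 F tool [11.44 -1.78  9.67] along/lat/z mm [51.79 -0.74  0.17] turn deg [0.31 1.23 0.23] w 0.134
```

View pics/w10c.png

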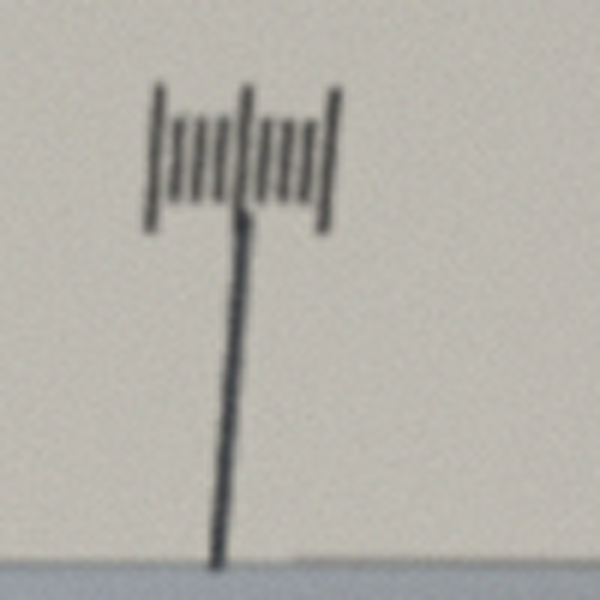

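The catches hold, and the pointer agrees at about +2.4 mm. Now easing off.

Call:
{"api": "servo_tool", "payload": {"motion": [[[0.0,0,0,0,0,0],[0.01,0,0,0,0,0],[0.01,0,0,0,0,0]]]}}

```text
clock: 16.8
position: [0.5761, -0.0661, 0.2629]
ee_rot: [0.986, -0.165, 0.012, -0.001]
ft_force: [3.5, -0.9, -2.2]
grip_width: 0.133
```

```bash
python3 now.py
```

```text
t 16.8 F tool [ 3.59 -0.31  2.26] along/lat/z mm [ 5.342e+01 -7.500e-01  4.000e-02] turn deg [0.33 1.29 0.2 ] w 0.133
```

Call:
{"api": "servo_tool", "payload": {"motion": [[[0.01,0,0,0,0,0],[0.01,0,0,0,0,0]]]}}

```text
clock: 17.0
position: [0.5768, -0.0662, 0.2629]
ee_rot: [0.986, -0.164, 0.011, -0.001]
ft_force: [0.8, 0.2, -0.6]
grip_width: 0.135
```

```bash
python3 now.py
```

```text
t 17.0 F tool [ 0.7  -0.44  0.58] along/lat/z mm [ 5.404e+01 -6.500e-01  2.000e-02] turn deg [0.3  1.2  0.17] w 0.135
```

Call:
{"api": "servo_tool", "payload": {"motion": [[[0.01,0,0,0,0,0],[0,0,0,0,0,0]]]}}

```text
clock: 17.2
position: [0.5769, -0.0662, 0.2629]
ee_rot: [0.986, -0.164, 0.01, -0.001]
ft_force: [1.5, -0.8, -1.1]
grip_width: 0.136
```

Call:
{"api": "servo_tool", "payload": {"motion": [[[0,0,0,0,0,0],[0,0,0,0,0,0],[0,0,0,0,0,0],[0,0,0,0,0,0],[0,0,0,0,0,0]]], "jaw": 140}}

```text
clock: 17.7
position: [0.5775, -0.0663, 0.2641]
ee_rot: [0.986, -0.165, 0.012, -0.001]
ft_force: [-0.1, 0.6, -0.3]
grip_width: 0.447
```

```bash
python3 now.py;python3 - <<'E'
from st import *
for n in("wrist",):
    c=cams.camera(n); cv2.imwrite(f"pics/{n}11.png",c["color"][:,:,::-1])
E
```

```text
t 17.7 F tool [-0.29 -0.57  0.28] along/lat/z mm [54.79 -0.45  1.17] turn deg [0.32 1.32 0.19] w 0.447
```

View pics/wrist11.png

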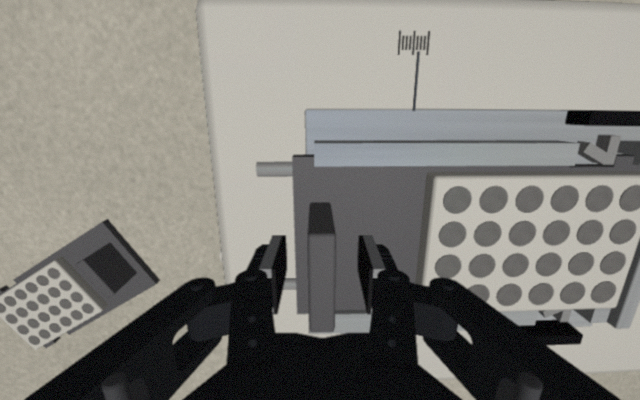

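The pads stand clear on both sides of the tab (282 and 360, with the tab at 322). Lifting straight up.

Call:
{"api": "servo_tool", "payload": {"motion": [[[0,0,-0.2,0,0,0],[0,0,-0.4,0,0,0],[0,0,-0.6,0,0,0],[0,0,-0.6,0,0,0],[0,0,-0.6,0,0,0],[0,-0.3,-0.6,0,0,0],[0,0,0,0,0,0],[0,0,0,0,0,0]]]}}

```text
clock: 18.55
position: [0.578, -0.0511, 0.4247]
ee_rot: [0.986, -0.164, 0.013, -0.001]
ft_force: [0.9, 0.3, -1.6]
grip_width: 0.453
```

```bash
python3 now.py;python3 - <<'E'
from st import *
for n in("wrist","side","scene"):
    c=cams.camera(n); cv2.imwrite(f"pics/{n}12.png",c["color"][:,:,::-1])
a=cv2.imread("pics/scene12.png")[180:360,200:400]; cv2.imwrite("pics/scene12c.png",cv2.resize(a,None,fx=4,fy=4,interpolation=cv2.INTER_CUBIC)[:600])
c=cams.camera("scene");
E
```

```text
t 18.55 F tool [ 0.7  -0.51  1.66] along/lat/z mm [ 50.35  14.08 161.75] turn deg [0.36 1.4  0.16] w 0.453
```

View pics/scene12c.png

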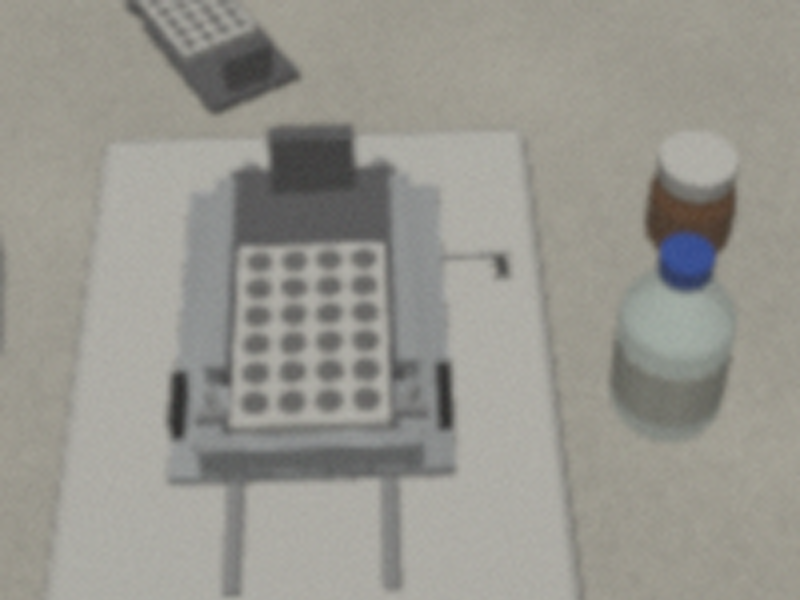

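View pics/wrist12.png

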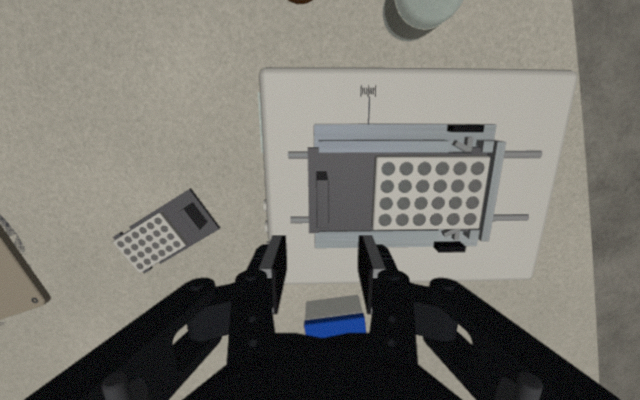

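```bash
python3 -c "
from workcell import order
print(order.hand_in())"
```

```text
the job is handed in; nothing more can be done
None
```

The tray is pushed home, pull-tested, left latched and let go, and the job is handed in at about 18.6 s. There was no verdict from the system, so the checks below are mine.

- **Push:** I gripped the tab and pushed the tray along the rails. The highest push reading was about 12.3 N. The tray passed the catches with a clear force drop, then reached the end stop, where the force rose against the stage spring.
- **Pull test:** I pulled back at a reading of about 10 to 12 N for nearly 3 s. The pointer showed roughly +2.1 to +2.4 mm, and the catches held the tray. The target was a steady 12 N and I mostly held about 11 N, within the 9 to 15 N window.
- **Release:** I eased the pull down to about 1 N, opened the jaws and lifted clear.
- **Final look:** The tray sits about 1 to 2 mm short of the stop, within the catch play. The bottle and jar look exactly as at the start. The tip box I saw only in the last wrist view and did not compare with its start position; nothing went near it. No check failed.

**Weakest measurement:** The pointer reading needed a parallax correction, so it is only good to about 0.3 mm. I saw both catches only in coarse views, so the evidence that they snapped in is mainly that they held the pull.

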